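# Rock the tight tube block out of the dry-block heater and hold it clear

### The arm

A 7-joint arm with a two-finger parallel gripper is mounted at the origin on the work surface. World frame = base frame: x ahead of the robot, y to its left, z up, the work surface at z = 0. Lengths are in m, angles in rad, forces in N, time in s.
With the tool pointing down it reaches from about 0.375 to 0.925 m from the base axis. Payload 3.1 kg.
Tool frame: the origin (TCP) lies at the centre of the arm's flange, where the gripper is bolted on; the fingertips stand 173 mm ahead of it and the grasp point (between the pads) lies 155 mm ahead of it; z points along the fingers, y is the line along which they close (so a half turn about z gives the same grasp; the last joint's range is limited). The gripper opens to 85 mm and grips with 20 to 120 N. Pads are 22 mm wide; open, the fingers measure 114 mm over their backs; the gripper's body (76 mm by 85 mm) begins 54 mm behind the grasp point. The pads swing forward as they close: fully open they stand 13 mm farther back than shut.
Start: joints at [1.211, 0.383, 0.044, 1.598, -0.018, 1.161, -0.05], TCP at [0.168, -0.628, 0.405] pointing down, gripper open.
Joint ranges: [-2.61, 2.61], [-0.41, 2.15], [-1.48, 1.57], [0, 2.5], [-1.57, 4.71], [0.05, 1.97], [-2.85, 2.85]. Speed limits (rad/s): [2.79, 2.79, 3.14, 3.14, 3.14, 3.14, 3.14].

### API

Orientations are given as a rotation vector (axis times angle).
In Python, from plant import manip gives the robot as it stands.
- The arm moves only by the tool send_rows, never from a script. Its argument "targets" is a list of rows, each an object of numbers: "x", "y", "z": the shift along the world's x, y, z in m; "rx", "ry", "rz": the turn, a rotation vector about the world's x, y, z in degrees. A call has 1 to 12 rows; each row is the pose to reach, as a shift and turn from the pose commanded when the call began; what a row does not reach only later rows make up. A row lasts 1/8 s, in which the tool goes at most 62.5 mm and 10.7 degrees, less where a joint would pass 70% of its speed; a pose out of reach is approached as far as the arm can. A call with a gripper value outside its range is refused whole. "grip" is the gripper's target within -1 to 1 (fully open at 1, half-way at 0, shut at -1), set as the call begins (left out, the last holds). The fingers move at their own pace and stop on an object; the grip force is fixed at half the most. Time passes only in rows, so rows that repeat a pose let the fingers close. It gives the time, the measured TCP pose, the force, the opening and the grip force at its end, in the units of the state.
- manip.observe(): the state, without advancing time (a new reading comes with each control period).
- manip.get_image(name): name is "scene" or "side" or "wrist"; returns the picture (400x640x3 uint8, red, green, blue); there is no depth.
- manip.calibration(name): a dict with "K" (3x3 intrinsics, pixels), "extrinsics" (4x4, takes a point from world to camera coordinates); the wrist camera has in their place "mount" (4x4, takes a point from camera to tool coordinates, whose origin is the TCP and whose axes are the flange's). Camera axes: x right, y up, looking along -z (the intrinsics and any distortion apply to the point x, -y, -z); pixel columns grow to the right and rows downward; lengths in m; the calibration is good to about 2 mm. A picture is of the moment at which its call begins: read the wrist's pose just before it. calibration takes no time and is no camera call.
- manip.finish_job(): hands the job in; it is judged then, once.
The state is a dict: "time": time; "q": joint angles; "qvel": joint speeds; "joint_torque": joint torques, N m; "position": TCP position; "ee_rot": TCP orientation; "wrist_force": force on the tool from outside, world axes, zero at the start; "wrist_torque": the same for the moment, N m; "width": finger opening in m; "gripper_force": force on a finger pad.
Only numpy, scipy, OpenCV 4.12 (cv2) and the standard library are available. Lean on these libraries where they do the work, as an engineer would, in place of code of your own. Each camera call takes 0.05 s, during which the arm holds its last target. There are 200 camera calls.

### The job

First swing the open steel flap on the aluminium tube block fully down over its tubes. Then grip the block by its upright fin and free it from the heater's tight well by rocking it repeatedly from side to side about its length, a good few degrees each way: a straight pull would only lift the heater with it, and the heater must stay standing on the bench. Finish still holding the block, upright and still, just clear above its well (one to four centimetres above the rim), touching nothing but your fingers, the flap still shut and everything else on the bench left where it is.

Things in the scene. Friction and masses are not known exactly. Their poses are not given: they have to be found in the camera images.
- heater: dry-block heater, grey housing 200 x 150 x 70 mm, 1.7 kg, loose on four feet. Origin under the centre of its well, at bench level; x along the well (housing from x = -85 to +115 mm, dark display and round button at the +x end), y across, z up. The well, open on top, is 118 (x) x 60 (y) mm, rim 70 mm and floor 52 mm above the bench.
- well (a point): centre of the well, 66 mm above the bench, midway between two sprung rubber bars (8 mm thick, 50 mm long along x, axes at this height) on its +y and -y sides. They squeeze the block's long sides and hold it by friction, about 11 N (+-10%) a side: 22 N together, more than the heater's weight. Each bar can give 6 mm (1.2 N per mm). Axes as the heater's.
- block: aluminium tube block 110 (x) x 48 (y) x 36 (z) mm, about 0.4 kg, in the well, same axes as the heater. Origin at the centre of its underside, on the well floor at the start. Room in the well: 6 mm each side in y, 4 mm in x. A fin stands on its middle, 6 white tube caps at its -x end, empty holes at its +x end. It is free of the bars when its underside has risen about 16 mm.
- fin (a point): grip point of the block's solid upright fin, 64 mm above the block's underside; fin 36 long (x) x 16 thick (y), from 36 to 78 mm above the underside; grip across y. Tilting the block about its x axis, turning about one bar, slides its other side up; tilting back about the other bar raises the first: from 0.15 rad one way to 0.15 the other lifts the middle up to 7 mm.
- cover (a joint): angle of the steel flap over the tube caps, hinged at the -x end of the block: 0 = shut, lying flat over the caps; about 1.57 = standing upright; it stops at 1.9, leaning out to -x. It stays where it is left (0.05 N m of friction).
- cover_hinge (a point): middle of the flap's hinge axis (along y), 52 mm to -x of the block's centre, 48 mm above its underside; axes as the block's. The flap is a plate 31 mm long from the axis, 44 mm wide (y), 3 mm thick; shut, it reaches from the hinge towards +x, ends 21 mm short of the block's centre, its top 50 mm above the block's underside.
- jar_a: brown glass jar with a white cap, 52 mm diameter, 85 mm tall, on the heater's +y side; leave alone. Origin at the centre of its underside.
- jar_b: brown glass jar like the other, on the heater's -y side; leave alone. Origin at the centre of its underside.
- flask: glass long-necked flask, 92 mm wide, 172 mm tall, farther out on the -y side; leave alone. Origin at the centre of its underside.
- beaker: glass beaker, 60 mm diameter, 75 mm tall, farther out on the +y side; leave alone. Origin at the centre of its underside.
- carton: small cardboard carton 35 x 55 x 70 mm, farther out on the +y side; leave alone. Origin at the centre of its underside.

How it is judged:
By the outcome, as a careful person would: the job done as asked, in the order asked, and still so for the second after the job is handed in, while the arm keeps its last pose, push and grip.
It also fails if it takes over 48 s, if anything falls off the work surface, if the arm or the gripper's body presses on something with over 40 N, if the wrist force passes 120 N, or if a joint passes its speed limit or range.

## Working session

There is one attempt and no reset: what is moved stays moved. The work goes in short steps, Python scripts to look and compute and a tool call to move; the robot and the scene stay as the last step left them, time stands still between calls to the robot, and variables do not carry over. Pictures are saved under pics/ and viewed, at most 10 in all, crops included, and the job is handed in when it is done.

Besides the shell and the picture viewer there is one more tool, called as name(argument=value, ...), one argument or row to a line, values as JSON. send_rows: Moves the arm, as the interface text tells. Its arguments: {"type":"object","properties":{"targets":{"type":"array"},"grip":{"type":"number"}},"required":["targets"]}

```bash
mkdir -p pics; python3 - <<'E'
from plant import manip
import cv2,numpy as np
s=manip.observe();print({k:np.round(v,3).tolist() for k,v in s.items()})
for n in("scene","side","wrist"):
    cv2.imwrite(f"pics/{n}0.png",manip.get_image(n)[:,:,::-1])
    c=manip.calibration(n);print(n,{k:np.round(v,4).tolist() for k,v in c.items()})
E
```

```text
{'time': 0.0, 'q': [1.211, 0.384, 0.044, 1.6, -0.018, 1.161, -0.05], 'qvel': [0.001, -0.001, 0.0, -0.0, 0.0, 0.0, 0.0], 'joint_torque': [-0.0, -43.346, 1.024, -24.952, 0.011, 0.011, -0.0], 'position': [0.168, -0.627, 0.403], 'ee_rot': [-3.112, -0.41, 0.001], 'wrist_force': [1.048, -0.852, 0.044], 'wrist_torque': [0.01, -0.019, -0.012], 'gripper_force': 0.0, 'width': 0.086}
scene {'K': [[391.3157, 0.0, 318.9621], [0.0, 391.3157, 204.9942], [0.0, 0.0, 1.0]], 'extrinsics': [[0.1074, 0.9941, 0.0172, -0.1118], [-0.8076, 0.0772, 0.5846, 0.4142], [0.5798, -0.0767, 0.8111, -1.3757], [0.0, 0.0, 0.0, 1.0]]}
side {'K': [[389.8817, 0.0, 323.6107], [0.0, 389.8817, 200.9588], [0.0, 0.0, 1.0]], 'extrinsics': [[-0.9829, -0.1836, -0.0137, 0.6012], [0.1213, -0.7018, 0.702, -0.1195], [-0.1385, 0.6883, 0.7121, -0.9482], [0.0, 0.0, 0.0, 1.0]]}
wrist {'K': [[329.4327, 0.0, 320.0085], [0.0, 329.4327, 199.3493], [0.0, 0.0, 1.0]], 'mount': [[-0.0003, 0.944, 0.3299, 0.0856], [1.0, 0.0003, 0.0, -0.0004], [-0.0001, 0.3299, -0.944, 0.0315], [0.0, 0.0, 0.0, 1.0]]}
```

View pics/scene0.png

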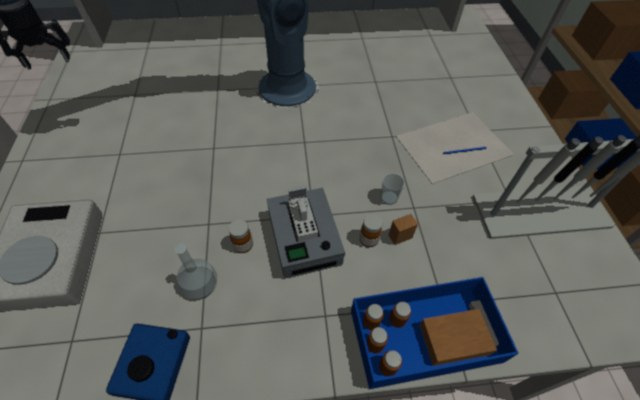

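View pics/side0.png

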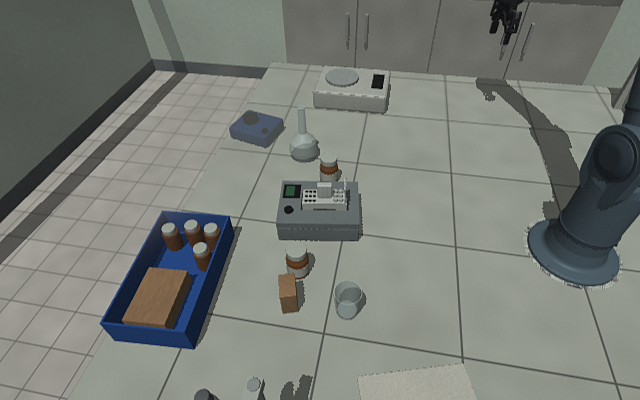

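The heater is near scene (305,232) and side (320,210), with the display end facing away from the robot and the flap standing at the near end (scene (298,195)). I'll zoom in on both next.

```bash
cat > h.py <<'E'
from plant import manip
import cv2,numpy as np
from scipy.spatial.transform import Rotation as R
from scipy.optimize import least_squares
def cam(n,s=None):
    c=manip.calibration(n);K=np.array(c["K"])
    if n!="wrist": return K,np.array(c["extrinsics"])
    T=np.eye(4);T[:3,:3]=R.from_rotvec(s["ee_rot"]).as_matrix();T[:3,3]=s["position"]
    return K,np.linalg.inv(T@np.array(c["mount"]))
def proj(C,P):
    K,E=C;p=np.atleast_2d(P)@E[:3,:3].T+E[:3,3];p=p*[1,-1,-1];u=p@K.T;return u[:,:2]/u[:,2:]
def onplane(C,uv,z):
    K,E=C;d=np.linalg.inv(K)@[*uv,1];d=E[:3,:3].T@(d*[1,-1,-1]);o=-E[:3,:3].T@E[:3,3];return o+d*(z-o[2])/d[2]
E
python3 - <<'E'
import cv2,numpy as np
a=cv2.imread("pics/scene0.png")[180:280,255:355];b=cv2.imread("pics/side0.png")[165:265,270:370]
cv2.imwrite("pics/c1.png",np.hstack([cv2.resize(i,None,fx=4,fy=4,interpolation=cv2.INTER_CUBIC) for i in(a,b)]))
from h import *
for uv in[(240,237),(370,232),(197,280),(390,190),(402,228)]:print(onplane(cam("scene"),uv,.04))
E
```

```text
[ 0.62543589 -0.152501    0.04      ]
[0.64235179 0.17145673 0.04      ]
[ 0.7316275  -0.24944892  0.04      ]
[0.5153413  0.25032776 0.04      ]
[0.63847773 0.2546615  0.04      ]
```

View pics/c1.png

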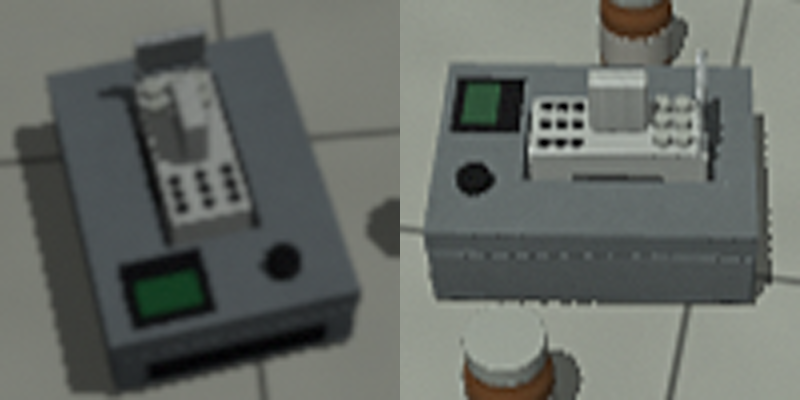

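The crops show the flap standing nearly upright at the near end, and the housing corners are clear: scene crop (50,75), (272,32), (358,293), (112,347); side crop (50,65), (350,65), (357,237), (25,233). I'll fit the heater pose to these.

```bash
python3 - <<'E'
from h import *
o=np.array([[-.085,-.075],[-.085,.075],[.115,.075],[.115,-.075]])
a=np.array([[50,75],[272,32],[358,293],[112,347]])/4+[255,180]
b=np.array([[350,65],[357,237],[25,233],[50,65]])/4+[270,165]
def w(p,q,z):
    c,s=np.cos(p[2]),np.sin(p[2]);q=np.array(q);return np.c_[p[0]+c*q[:,0]-s*q[:,1],p[1]+s*q[:,0]+c*q[:,1],np.full(len(q),z)]
f=lambda p:np.r_[(proj(cam("scene"),w(p,o,.07))-a).ravel(),(proj(cam("side"),w(p,o,.07))-b).ravel()]
r=least_squares(f,[.6,0,0]);print(r.x,np.degrees(r.x[2]),r.fun.round(1))
print(w(r.x,[[0,0],[-.052,0]],.1))
for ang in(1.2,1.57,1.9):
  P=w(r.x,[[-.052+.031*np.cos(ang),y] for y in(-.022,.022)],.1+.031*np.sin(ang))
  print(ang,(proj(cam("scene"),P)-[255,180])*4,(proj(cam("side"),P)-[270,165])*4+[400,0])
E
```

```text
[0.60759012 0.0056707  0.15009632] 8.599885798592542 [-0.8 -0.4  0.2 -0.8  1.  -0.8 -0.5 -0.1  0.1  0.2 -0.   0.1 -1.1 -0.4
 -0.5 -0.8]
[[ 0.60759012  0.0056707   0.1       ]
 [ 0.55617477 -0.00210504  0.1       ]]
1.2 [[138.55733681  54.80219459]
 [209.84749398  40.79241541]] [[684.44410143  52.38640717]
 [684.21251456 102.43698288]]
1.57 [[134.44731703  38.33985441]
 [205.42418763  24.5215891 ]] [[702.9459348   50.05091799]
 [703.33581953 100.12557628]]
1.9 [[131.07590102  27.37249368]
 [201.55935934  13.73711242]] [[719.39230564  52.30115645]
 [720.334176   102.40541564]]
```

send_rows(
  targets=[
    {"x": 0.02, "y": 0.035, "z": 0, "rz": -0.5},
    {"x": 0.05, "y": 0.09, "z": 0, "rz": -1},
    {"x": 0.08, "y": 0.145, "z": 0, "rz": -1.5},
    {"x": 0.11, "y": 0.2, "z": 0, "rz": -2},
    {"x": 0.14, "y": 0.255, "z": 0, "rz": -2.5},
    {"x": 0.17, "y": 0.31, "z": 0, "rz": -3.2},
    {"x": 0.2, "y": 0.365, "z": -0.005, "rz": -4},
    {"x": 0.23, "y": 0.42, "z": -0.01, "rz": -4.5},
    {"x": 0.26, "y": 0.475, "z": -0.015, "rz": -5},
    {"x": 0.29, "y": 0.53, "z": -0.02, "rz": -5.5},
    {"x": 0.32, "y": 0.58, "z": -0.02, "rz": -6},
    {"x": 0.346, "y": 0.619, "z": -0.02, "rz": -6.4},
  ],
  grip=-1,
)

```text
invalid input
```

send_rows(
  targets=[
    {"x": 0},
    {"x": 0},
  ],
)

```text
invalid input
```

```bash
python3 - <<'E'
from h import *
s=manip.observe();np.save("s1.npy",s,allow_pickle=True)
print(s["time"],s["position"],s["ee_rot"],s["width"])
i=manip.get_image("wrist")[:,:,::-1];cv2.imwrite("pics/w1.png",i)
M=R.from_rotvec(s["ee_rot"]).as_matrix();print(M.round(3))
a=.1501;h=lambda x,y,z:[.6076+np.cos(a)*x-np.sin(a)*y,.0057+np.sin(a)*x+np.cos(a)*y,z]
C=cam("wrist",s)
for n,p in dict(finTopC=h(0,0,.13),hnear1=h(-.085,-.075,.07),hnear2=h(-.085,.075,.07),hf1=h(.115,-.075,.07),hf2=h(.115,.075,.07)).items():print(n,proj(C,p).round(0))
E
```

```text
0.15 [ 0.16813734 -0.62749041  0.40357716] [-3.11270396e+00 -4.09877338e-01  5.79474793e-04] 0.08545648355146158
[[ 0.966  0.259 -0.001]
 [ 0.259 -0.966  0.002]
 [-0.    -0.002 -1.   ]]
finTopC [[-2258. -2677.]]
hnear1 [[-624. -865.]]
hnear2 [[-996. -939.]]
hf1 [[-1267. -2413.]]
hf2 [[-1986. -2649.]]
```

View pics/w1.png

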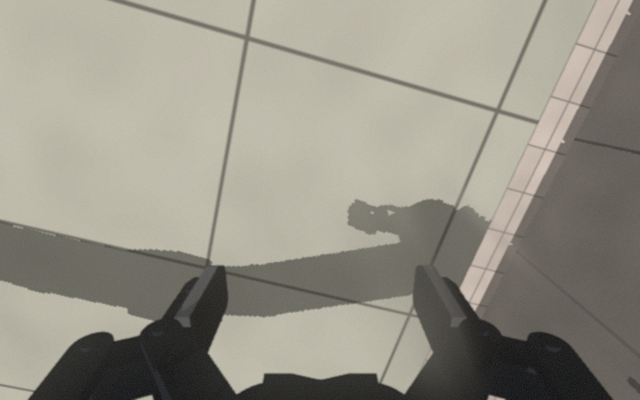

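The picture shows only bare bench and the open fingers at the bottom: the move was refused. I'll resend it with all six fields in each row.

send_rows(
  targets=[
    {"x": 0.02, "y": 0.035, "z": 0, "rx": 0, "ry": 0, "rz": -0.5},
    {"x": 0.05, "y": 0.09, "z": 0, "rx": 0, "ry": 0, "rz": -1},
    {"x": 0.08, "y": 0.145, "z": 0, "rx": 0, "ry": 0, "rz": -1.5},
    {"x": 0.11, "y": 0.2, "z": 0, "rx": 0, "ry": 0, "rz": -2},
    {"x": 0.14, "y": 0.255, "z": 0, "rx": 0, "ry": 0, "rz": -2.5},
    {"x": 0.17, "y": 0.31, "z": 0, "rx": 0, "ry": 0, "rz": -3.2},
    {"x": 0.2, "y": 0.365, "z": -0.005, "rx": 0, "ry": 0, "rz": -4},
    {"x": 0.23, "y": 0.42, "z": -0.01, "rx": 0, "ry": 0, "rz": -4.5},
    {"x": 0.26, "y": 0.475, "z": -0.015, "rx": 0, "ry": 0, "rz": -5},
    {"x": 0.29, "y": 0.53, "z": -0.02, "rx": 0, "ry": 0, "rz": -5.5},
    {"x": 0.32, "y": 0.58, "z": -0.02, "rx": 0, "ry": 0, "rz": -6},
    {"x": 0.346, "y": 0.619, "z": -0.02, "rx": 0, "ry": 0, "rz": -6.4},
  ],
  grip=-1,
)

```text
time: 1.7
position: [0.5149, -0.0061, 0.3848]
ee_rot: [-3.132, -0.239, -0.001]
wrist_force: [-0.6, -1.2, 0.6]
width: 0.0001
gripper_force: 0.0
```

```bash
python3 - <<'E'
from h import *
s=manip.observe()
print(s["time"],s["position"],s["ee_rot"],s["width"])
i=manip.get_image("wrist")[:,:,::-1];cv2.imwrite("pics/w2.png",i)
a=.1501;h=lambda x,y,z:[.6076+np.cos(a)*x-np.sin(a)*y,.0057+np.sin(a)*x+np.cos(a)*y,z]
C=cam("wrist",s)
for n,p in dict(finTop=[h(x,y,.13) for x in(-.018,.018) for y in(-.008,.008)],h=[h(x,y,.07) for x in(-.085,.115) for y in(-.075,.075)]).items():print(n,proj(C,p).round(0).tolist())
E
```

```text
1.7 [ 0.51489081 -0.00606141  0.38475706] [-3.13205570e+00 -2.38915220e-01 -8.12241623e-04] 0.0001223426265051604
finTop [[337.0, 101.0], [312.0, 101.0], [338.0, 40.0], [312.0, 40.0]]
h [[407.0, 177.0], [239.0, 176.0], [433.0, -104.0], [216.0, -105.0]]
```

View pics/w2.png

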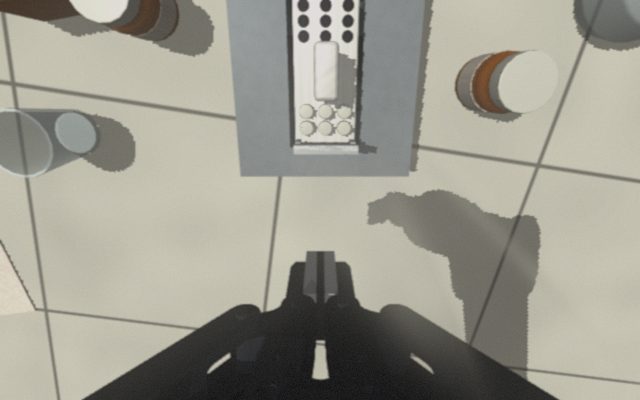

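The fin top sits at (315–338, 41–101), within about 1 mm of the fitted pose, and the flap stands at v≈148, near upright. Next I go down behind the flap and sweep it over.

send_rows(
  targets=[
    {"x": 0, "y": 0, "z": -0.03, "rx": 0, "ry": 0, "rz": 0},
    {"x": 0, "y": 0, "z": -0.06, "rx": 0, "ry": 0, "rz": 0},
    {"x": 0, "y": 0, "z": -0.085, "rx": 0, "ry": 0, "rz": 0},
    {"x": 0, "y": 0, "z": -0.09, "rx": 0, "ry": 0, "rz": 0},
    {"x": 0.01, "y": 0.0015, "z": -0.09, "rx": 0, "ry": 0, "rz": 0},
    {"x": 0.02, "y": 0.003, "z": -0.09, "rx": 0, "ry": 0, "rz": 0},
    {"x": 0.027, "y": 0.004, "z": -0.09, "rx": 0, "ry": 0, "rz": 0},
    {"x": 0.034, "y": 0.005, "z": -0.09, "rx": 0, "ry": 0, "rz": 0},
    {"x": 0.041, "y": 0.006, "z": -0.092, "rx": 0, "ry": 0, "rz": 0},
    {"x": 0.047, "y": 0.007, "z": -0.095, "rx": 0, "ry": 0, "rz": 0},
    {"x": 0.051, "y": 0.0075, "z": -0.099, "rx": 0, "ry": 0, "rz": 0},
    {"x": 0.053, "y": 0.008, "z": -0.103, "rx": 0, "ry": 0, "rz": 0},
  ],
)

```text
time: 3.25
position: [0.5674, -0.0009, 0.2812]
ee_rot: [3.133, 0.236, -0.001]
wrist_force: [-1.4, -0.9, 2.5]
width: 0.0001
gripper_force: 1.2
```

send_rows(
  targets=[
    {"x": 0, "y": 0, "z": -0.003, "rx": 0, "ry": 0, "rz": 0},
    {"x": 0, "y": 0, "z": -0.006, "rx": 0, "ry": 0, "rz": 0},
    {"x": 0, "y": 0, "z": -0.008, "rx": 0, "ry": 0, "rz": 0},
    {"x": 0, "y": 0, "z": -0.008, "rx": 0, "ry": 0, "rz": 0},
  ],
)

```text
time: 3.75
position: [0.5682, -0.0007, 0.275]
ee_rot: [3.132, 0.236, 0.005]
wrist_force: [0.9, -0.3, 5.1]
width: -0.0001
gripper_force: 2.9
```

send_rows(
  targets=[
    {"x": 0, "y": 0, "z": -0.003, "rx": 0, "ry": 0, "rz": 0},
    {"x": 0, "y": 0, "z": -0.004, "rx": 0, "ry": 0, "rz": 0},
    {"x": 0, "y": 0, "z": -0.004, "rx": 0, "ry": 0, "rz": 0},
  ],
)

```text
time: 4.12
position: [0.5684, -0.0004, 0.2747]
ee_rot: [3.131, 0.235, 0.003]
wrist_force: [-8.0, -0.9, 25.1]
width: -0.0002
gripper_force: 12.4
```

send_rows(
  targets=[
    {"x": 0, "y": 0, "z": 0.02, "rx": 0, "ry": 0, "rz": 0},
    {"x": 0, "y": 0, "z": 0.06, "rx": 0, "ry": 0, "rz": 0},
  ],
)

```text
time: 4.38
position: [0.5659, -0.0011, 0.3283]
ee_rot: [-3.132, -0.236, 0.008]
wrist_force: [0.3, -0.4, 0.3]
width: -0.0002
gripper_force: 0.0
```

send_rows(
  targets=[
    {"x": 0.005, "y": 0.001, "z": 0.03, "rx": 0, "ry": 0, "rz": 0},
    {"x": 0.02, "y": 0.003, "z": 0.04, "rx": 0, "ry": 0, "rz": 0},
    {"x": 0.035, "y": 0.005, "z": 0.04, "rx": 0, "ry": 0, "rz": 0},
    {"x": 0.041, "y": 0.006, "z": 0.04, "rx": 0, "ry": 0, "rz": 0},
    {"x": 0.041, "y": 0.006, "z": 0.04, "rx": 0, "ry": 0, "rz": 0},
    {"x": 0.041, "y": 0.006, "z": 0.04, "rx": 0, "ry": 0, "rz": 0},
  ],
  grip=0.2,
)

```text
time: 5.12
position: [0.6077, 0.0051, 0.3686]
ee_rot: [-3.133, -0.236, 0.004]
wrist_force: [-0.3, -0.1, 0.2]
width: 0.0512
gripper_force: 0.0
```

```bash
python3 - <<'E'
from h import *
s=manip.observe()
print(s["time"],s["position"],s["ee_rot"],s["width"])
w=manip.get_image("wrist")[:,:,::-1];sd=manip.get_image("side")[:,:,::-1]
cv2.imwrite("pics/b3.png",np.hstack([cv2.resize(w[60:380,160:480],(400,400)),cv2.resize(sd[130:230,270:370],(400,400),interpolation=cv2.INTER_CUBIC)]))
a=.1501;h=lambda x,y,z:[.6077+np.cos(a)*x-np.sin(a)*y,.005+np.sin(a)*x+np.cos(a)*y,z]
C=cam("wrist",s)
print(proj(C,[h(x,y,.13) for x in(-.018,.018) for y in(-.008,.008)]).round(0).tolist())
E
```

```text
5.125 [0.60768423 0.00510884 0.36856907] [-3.13253568 -0.23585128  0.00366343] 0.05121640732310939
[[332.0, 241.0], [309.0, 241.0], [333.0, 192.0], [309.0, 192.0]]
```

View pics/b3.png

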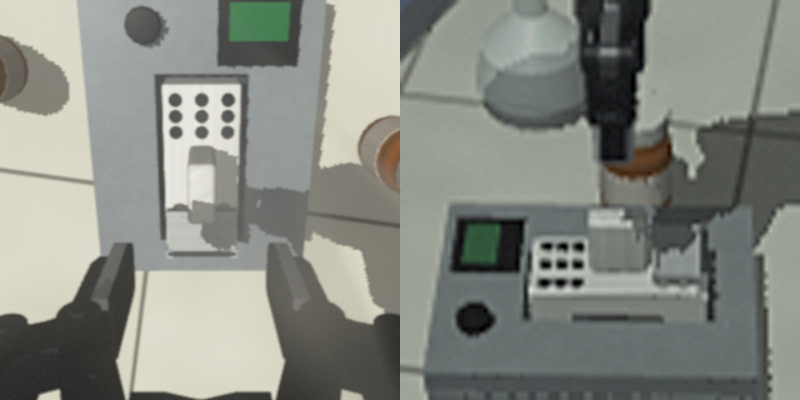

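The flap is shut and lies flat. The fin sits at wrist columns 310–332, centred under the gripper. Next: descend and grip.

send_rows(
  targets=[
    {"x": 0, "y": 0, "z": -0.03, "rx": 0, "ry": 0, "rz": 0},
    {"x": 0, "y": 0, "z": -0.06, "rx": 0, "ry": 0, "rz": 0},
    {"x": 0, "y": 0, "z": -0.085, "rx": 0, "ry": 0, "rz": 0},
    {"x": 0, "y": 0, "z": -0.098, "rx": 0, "ry": 0, "rz": 0},
    {"x": 0, "y": 0, "z": -0.098, "rx": 0, "ry": 0, "rz": 0},
  ],
)

```text
time: 5.85
position: [0.6077, 0.005, 0.2708]
ee_rot: [-3.133, -0.236, 0.003]
wrist_force: [0.7, 0.0, 0.3]
width: 0.051
gripper_force: 0.0
```

send_rows(
  targets=[
    {"x": 0, "y": 0, "z": 0, "rx": 0, "ry": 0, "rz": 0},
    {"x": 0, "y": 0, "z": 0, "rx": 0, "ry": 0, "rz": 0},
    {"x": 0, "y": 0, "z": 0, "rx": 0, "ry": 0, "rz": 0},
    {"x": 0, "y": 0, "z": 0, "rx": 0, "ry": 0, "rz": 0},
    {"x": 0, "y": 0, "z": 0, "rx": 0, "ry": 0, "rz": 0},
  ],
  grip=-1,
)

```text
time: 6.48
position: [0.609, 0.0048, 0.2732]
ee_rot: [3.132, 0.235, 0.004]
wrist_force: [-0.3, -1.0, 6.3]
width: 0.0147
gripper_force: 59.9
```

```bash
cat > rock.py <<'E'
# poses as sequence of tilts: list of (theta_deg) strokes; pivots at bars y=-+.024, z=.066
import numpy as np
from scipy.spatial.transform import Rotation as R
a=.1501;f=.8   # lift fraction of ideal
def path(strokes,n,p=np.array([0,.271]),th0=0.):
    c=p.copy();th=th0;out=[]
    for t in strokes:
        s=np.sign(t-th);piv=np.array([-.024*s,.066])
        for k in range(n):
            d=np.radians((t-th)/n);c0=c-piv
            new=piv+np.array([[np.cos(d),-np.sin(d)],[np.sin(d),np.cos(d)]])@c0
            # reduce lift: (1-f) of pivot-arm rise removed
            new[1]-=(1-f)*.024*abs(d);c=new
            ang=th+(t-th)*(k+1)/n
            out.append((c[0],c[1],ang))
        th=t
    return out
if __name__=="__main__":
    for yy,zz,t in path([8.5,-8.5,8.5,-8.5,0],4):
        r=np.array([np.cos(a),np.sin(a),0])*t
        print("x %.4f y %.4f z %.4f rx %.2f ry %.2f | th %.1f"%(-np.sin(a)*yy,np.cos(a)*yy,zz-.271,r[0],r[1],t))
E
python3 rock.py
```

```text
x 0.0011 y -0.0075 z 0.0006 rx 2.10 ry 0.32 | th 2.1
x 0.0023 y -0.0151 z 0.0009 rx 4.20 ry 0.64 | th 4.2
x 0.0034 y -0.0226 z 0.0009 rx 6.30 ry 0.95 | th 6.4
x 0.0046 y -0.0302 z 0.0006 rx 8.40 ry 1.27 | th 8.5
x 0.0023 y -0.0150 z 0.0037 rx 4.20 ry 0.64 | th 4.2
x -0.0001 y 0.0004 z 0.0057 rx 0.00 ry 0.00 | th 0.0
x -0.0024 y 0.0159 z 0.0065 rx -4.20 ry -0.64 | th -4.2
x -0.0048 y 0.0314 z 0.0061 rx -8.40 ry -1.27 | th -8.5
x -0.0024 y 0.0158 z 0.0093 rx -4.20 ry -0.64 | th -4.2
x -0.0000 y 0.0000 z 0.0114 rx 0.00 ry 0.00 | th 0.0
x 0.0024 y -0.0159 z 0.0122 rx 4.20 ry 0.64 | th 4.2
x 0.0048 y -0.0318 z 0.0118 rx 8.40 ry 1.27 | th 8.5
x 0.0024 y -0.0158 z 0.0150 rx 4.20 ry 0.64 | th 4.2
x -0.0001 y 0.0004 z 0.0170 rx 0.00 ry 0.00 | th 0.0
x -0.0025 y 0.0168 z 0.0178 rx -4.20 ry -0.64 | th -4.2
x -0.0050 y 0.0331 z 0.0174 rx -8.40 ry -1.27 | th -8.5
x -0.0038 y 0.0249 z 0.0192 rx -6.30 ry -0.95 | th -6.4
x -0.0025 y 0.0167 z 0.0207 rx -4.20 ry -0.64 | th -4.2
x -0.0013 y 0.0084 z 0.0218 rx -2.10 ry -0.32 | th -2.1
x -0.0000 y 0.0000 z 0.0227 rx 0.00 ry 0.00 | th 0.0
```

send_rows(
  targets=[
    {"x": 0.0011, "y": -0.0075, "z": 0.0006, "rx": 2.1, "ry": 0.32, "rz": 0},
    {"x": 0.0023, "y": -0.0151, "z": 0.0009, "rx": 4.2, "ry": 0.64, "rz": 0},
    {"x": 0.0034, "y": -0.0226, "z": 0.0009, "rx": 6.3, "ry": 0.95, "rz": 0},
    {"x": 0.0046, "y": -0.0302, "z": 0.0006, "rx": 8.4, "ry": 1.27, "rz": 0},
    {"x": 0.0046, "y": -0.0302, "z": 0.0006, "rx": 8.4, "ry": 1.27, "rz": 0},
  ],
)

```text
time: 7.1
position: [0.6138, -0.026, 0.2742]
ee_rot: [-2.986, -0.223, 0.013]
wrist_force: [-2.0, -1.0, 8.8]
width: 0.0154
gripper_force: 60.5
```

```bash
python3 - <<'E'
from h import *
s=manip.observe()
print({k:np.round(s[k],3).tolist() for k in("position","ee_rot","wrist_force","wrist_torque","width")})
a=.1501;u=np.array([np.cos(a),np.sin(a),0])
M=R.from_rotvec(s["ee_rot"]).as_matrix();print("tool z",M[:,2].round(4), "grasp pt",(s["position"]+.155*M[:,2]).round(4))
sd=manip.get_image("side")[:,:,::-1];sc=manip.get_image("scene")[:,:,::-1]
cv2.imwrite("pics/b4.png",np.hstack([cv2.resize(i,(400,400),interpolation=cv2.INTER_CUBIC) for i in(sc[180:280,255:355],sd[165:265,270:370])]))
E
```

```text
{'position': [0.614, -0.026, 0.274], 'ee_rot': [-2.986, -0.223, 0.013], 'wrist_force': [-1.978, -0.952, 8.836], 'wrist_torque': [-0.384, 0.334, 0.184], 'width': 0.015}
tool z [-0.0197  0.146  -0.9891] grasp pt [ 0.6107 -0.0034  0.1209]
```

View pics/b4.png

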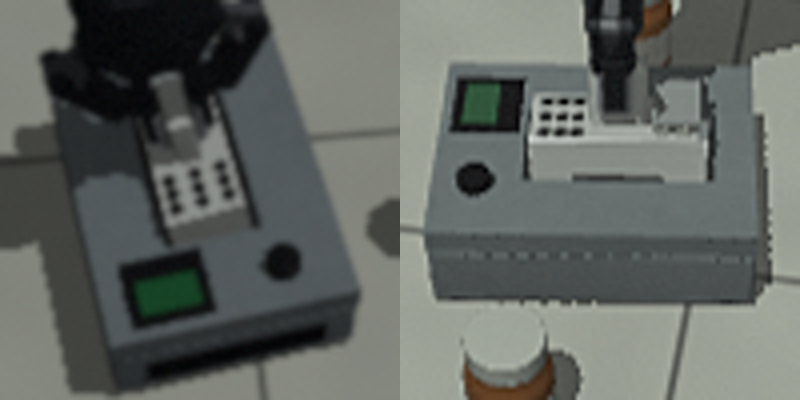

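The heater hasn't moved and the block is tilted about 8.5° in the well. I'm pressing down slightly, about 9 N, so the next strokes get a higher lift.

```bash
python3 - <<'E'
import rock,numpy as np
rock.f=1.0;a=.1501
p0=np.array([-.0305,.2735])
for yy,zz,t in rock.path([-8.5,8.5],8,p0,8.5):
    r=np.array([np.cos(a),np.sin(a),0])*(t-8.5)
    print("x %.4f y %.4f z %.4f rx %.2f ry %.2f"%(-np.sin(a)*(yy-p0[0]),np.cos(a)*(yy-p0[0]),zz-p0[1],r[0],r[1]))
E
```

```text
x -0.0012 y 0.0076 z 0.0019 rx -2.10 ry -0.32
x -0.0023 y 0.0154 z 0.0035 rx -4.20 ry -0.64
x -0.0035 y 0.0231 z 0.0048 rx -6.30 ry -0.95
x -0.0047 y 0.0309 z 0.0058 rx -8.40 ry -1.27
x -0.0059 y 0.0388 z 0.0065 rx -10.51 ry -1.59
x -0.0070 y 0.0466 z 0.0069 rx -12.61 ry -1.91
x -0.0082 y 0.0545 z 0.0070 rx -14.71 ry -2.22
x -0.0094 y 0.0623 z 0.0069 rx -16.81 ry -2.54
x -0.0082 y 0.0544 z 0.0088 rx -14.71 ry -2.22
x -0.0070 y 0.0465 z 0.0105 rx -12.61 ry -1.91
x -0.0058 y 0.0385 z 0.0118 rx -10.51 ry -1.59
x -0.0046 y 0.0304 z 0.0129 rx -8.40 ry -1.27
x -0.0034 y 0.0223 z 0.0136 rx -6.30 ry -0.95
x -0.0021 y 0.0142 z 0.0141 rx -4.20 ry -0.64
x -0.0009 y 0.0061 z 0.0142 rx -2.10 ry -0.32
x 0.0003 y -0.0021 z 0.0140 rx 0.00 ry 0.00
```

send_rows(
  targets=[
    {"x": -0.0012, "y": 0.0076, "z": 0.0025, "rx": -2.1, "ry": -0.32, "rz": 0},
    {"x": -0.0023, "y": 0.0154, "z": 0.0045, "rx": -4.2, "ry": -0.64, "rz": 0},
    {"x": -0.0035, "y": 0.0231, "z": 0.006, "rx": -6.3, "ry": -0.95, "rz": 0},
    {"x": -0.0047, "y": 0.0309, "z": 0.007, "rx": -8.4, "ry": -1.27, "rz": 0},
    {"x": -0.0059, "y": 0.0388, "z": 0.0077, "rx": -10.5, "ry": -1.59, "rz": 0},
    {"x": -0.007, "y": 0.0466, "z": 0.008, "rx": -12.6, "ry": -1.91, "rz": 0},
    {"x": -0.0082, "y": 0.0545, "z": 0.008, "rx": -14.7, "ry": -2.22, "rz": 0},
    {"x": -0.0094, "y": 0.0623, "z": 0.0079, "rx": -16.8, "ry": -2.54, "rz": 0},
    {"x": -0.0094, "y": 0.0623, "z": 0.0079, "rx": -16.8, "ry": -2.54, "rz": 0},
  ],
)

```text
time: 8.32
position: [0.604, 0.0372, 0.2799]
ee_rot: [2.985, 0.226, 0.02]
wrist_force: [4.3, -2.2, -3.3]
width: 0.0152
gripper_force: 58.9
```

```bash
cat > st.py <<'E'
from h import *
s=manip.observe()
print({k:np.round(s[k],3).tolist() for k in("time","position","ee_rot","wrist_force","wrist_torque","width")})
M=R.from_rotvec(s["ee_rot"]).as_matrix();z=M[:,2];a=.1501
g=s["position"]+.155*z;v=np.array([-np.sin(a),np.cos(a),0])
print("tilt",np.degrees(np.arctan2(z@v,-z[2])),"grasp",g.round(4),"lateral",(g-[.6077,.005,0])@v,"lift bottom ctr",(g+.064*z)[2]-.052, "lat bottom",((g+.064*z)-[.6077,.005,0])@v)
E
python3 st.py
```

```text
{'time': 8.325, 'position': [0.604, 0.037, 0.28], 'ee_rot': [2.985, 0.226, 0.02], 'wrist_force': [4.315, -2.25, -3.348], 'wrist_torque': [0.081, -0.849, 0.103], 'width': 0.015}
tilt -8.51431513921128 grasp [0.6077 0.0146 0.1266] lateral 0.009463998669767399 lift bottom ctr 0.011336361745753983 lat bottom -1.159491496702639e-05
```

send_rows(
  targets=[
    {"x": 0.0012, "y": -0.0079, "z": 0.0019, "rx": 2.1, "ry": 0.32, "rz": 0},
    {"x": 0.0024, "y": -0.0158, "z": 0.0036, "rx": 4.2, "ry": 0.64, "rz": 0},
    {"x": 0.0036, "y": -0.0238, "z": 0.0049, "rx": 6.3, "ry": 0.95, "rz": 0},
    {"x": 0.0048, "y": -0.0319, "z": 0.006, "rx": 8.4, "ry": 1.27, "rz": 0},
    {"x": 0.006, "y": -0.04, "z": 0.0067, "rx": 10.5, "ry": 1.59, "rz": 0},
    {"x": 0.0073, "y": -0.0481, "z": 0.0072, "rx": 12.6, "ry": 1.91, "rz": 0},
    {"x": 0.0085, "y": -0.0562, "z": 0.0073, "rx": 14.7, "ry": 2.22, "rz": 0},
    {"x": 0.0097, "y": -0.0644, "z": 0.0071, "rx": 16.8, "ry": 2.54, "rz": 0},
    {"x": 0.0097, "y": -0.0644, "z": 0.0071, "rx": 16.8, "ry": 2.54, "rz": 0},
  ],
)

```text
time: 9.45
position: [0.6125, -0.026, 0.2866]
ee_rot: [-2.981, -0.224, 0.019]
wrist_force: [0.7, 3.5, -2.5]
width: 0.0158
gripper_force: 60.1
```

```bash
python3 st.py
```

```text
{'time': 9.45, 'position': [0.613, -0.026, 0.287], 'ee_rot': [-2.981, -0.224, 0.019], 'wrist_force': [0.728, 3.481, -2.49], 'wrist_torque': [0.616, -0.155, -0.007], 'width': 0.016}
tilt 8.734733031443898 grasp [ 0.6088 -0.0028  0.1334] lateral -0.00783881333694086 lift bottom ctr 0.01810197752505361 lat bottom 0.001880219506897137
```

send_rows(
  targets=[
    {"x": -0.0012, "y": 0.0081, "z": 0.0019, "rx": -2.1, "ry": -0.32, "rz": 0},
    {"x": -0.0024, "y": 0.0162, "z": 0.0036, "rx": -4.2, "ry": -0.64, "rz": 0},
    {"x": -0.0036, "y": 0.0244, "z": 0.0049, "rx": -6.3, "ry": -0.95, "rz": 0},
    {"x": -0.0048, "y": 0.0326, "z": 0.006, "rx": -8.4, "ry": -1.27, "rz": 0},
    {"x": -0.006, "y": 0.0408, "z": 0.0067, "rx": -10.5, "ry": -1.59, "rz": 0},
    {"x": -0.0073, "y": 0.049, "z": 0.0072, "rx": -12.6, "ry": -1.91, "rz": 0},
    {"x": -0.0085, "y": 0.0572, "z": 0.0073, "rx": -14.7, "ry": -2.22, "rz": 0},
    {"x": -0.0097, "y": 0.0654, "z": 0.0071, "rx": -16.8, "ry": -2.54, "rz": 0},
    {"x": -0.0097, "y": 0.0654, "z": 0.0071, "rx": -16.8, "ry": -2.54, "rz": 0},
  ],
)

```text
time: 10.58
position: [0.6024, 0.0396, 0.2935]
ee_rot: [2.985, 0.229, 0.014]
wrist_force: [0.1, 0.3, -3.1]
width: 0.015
gripper_force: 60.0
```

```bash
python3 st.py
```

```text
{'time': 10.575, 'position': [0.602, 0.04, 0.293], 'ee_rot': [2.985, 0.229, 0.014], 'wrist_force': [0.055, 0.304, -3.072], 'wrist_torque': [0.328, 0.047, -0.043], 'width': 0.015}
tilt -8.471754850449228 grasp [0.6055 0.017  0.1401] lateral 0.01221333667488798 lift bottom ctr 0.02484647946815955 lat bottom 0.0027847548383790567
```

send_rows(
  targets=[
    {"x": 0, "y": 0, "z": 0.003, "rx": 0, "ry": 0, "rz": 0},
    {"x": 0.0005, "y": -0.0035, "z": 0.0065, "rx": 0.85, "ry": 0.13, "rz": 0},
    {"x": 0.001, "y": -0.007, "z": 0.01, "rx": 1.7, "ry": 0.26, "rz": 0},
    {"x": 0.0018, "y": -0.0115, "z": 0.0135, "rx": 2.8, "ry": 0.42, "rz": 0},
    {"x": 0.0026, "y": -0.0172, "z": 0.0165, "rx": 4.2, "ry": 0.64, "rz": 0},
    {"x": 0.0035, "y": -0.023, "z": 0.0195, "rx": 5.6, "ry": 0.85, "rz": 0},
    {"x": 0.0044, "y": -0.0288, "z": 0.0215, "rx": 7, "ry": 1.06, "rz": 0},
    {"x": 0.0053, "y": -0.0346, "z": 0.0225, "rx": 8.4, "ry": 1.27, "rz": 0},
    {"x": 0.0053, "y": -0.0346, "z": 0.0225, "rx": 8.4, "ry": 1.27, "rz": 0},
    {"x": 0.0053, "y": -0.0346, "z": 0.0225, "rx": 8.4, "ry": 1.27, "rz": 0},
  ],
)

```text
time: 11.82
position: [0.6086, 0.0038, 0.3167]
ee_rot: [-3.132, -0.236, 0.001]
wrist_force: [-0.8, -0.1, -4.0]
width: 0.0152
gripper_force: 59.9
```

```bash
python3 st.py; python3 - <<'E'
from h import *
s=manip.observe()
sd=manip.get_image("side")[:,:,::-1];sc=manip.get_image("scene")[:,:,::-1];np.save("sd.npy",sd)
cv2.imwrite("pics/b5.png",np.hstack([cv2.resize(i,(400,400),interpolation=cv2.INTER_CUBIC) for i in(sc[180:280,255:355],sd[165:265,270:370])]))
a=.1501;h=lambda x,y,z:[.6077+np.cos(a)*x-np.sin(a)*y,.005+np.sin(a)*x+np.cos(a)*y,z]
print((proj(cam("side"),[h(x,.024,z) for z in(.095,.131) for x in(-.055,.055)])-[270,165])*4+[400,0])
E
```

```text
{'time': 11.825, 'position': [0.609, 0.004, 0.317], 'ee_rot': [-3.132, -0.236, 0.001], 'wrist_force': [-0.761, -0.147, -3.981], 'wrist_torque': [0.031, -0.045, -0.005], 'width': 0.015}
tilt 0.018274570603569126 grasp [0.6086 0.0039 0.1617] lateral -0.0012545463931417627 lift bottom ctr 0.04569912453993678 lat bottom -0.0012341335032603372
[[706.74279671 144.71088555]
 [525.21759269 141.98459063]
 [708.48481316 101.75247059]
 [521.89821517  99.12489953]]
```

View pics/b5.png

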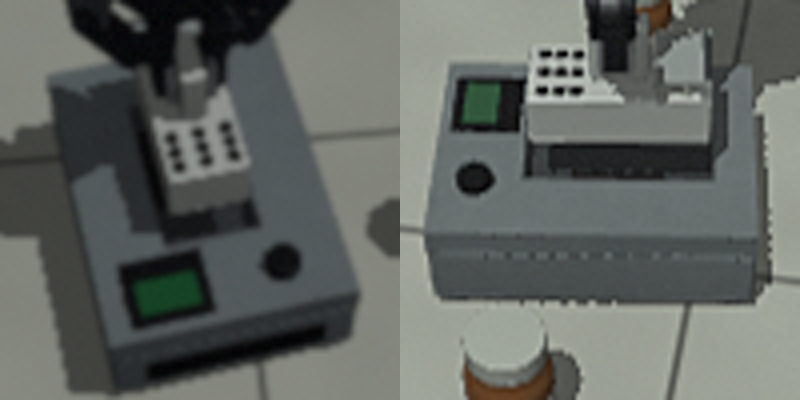

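The block hangs level with its underside edge at crop (527–708, ~141), matching z≈0.095, and the heater hasn't moved. Next I check numerically that the flap is shut.

```bash
python3 - <<'E'
from h import *
a=.1501;h=lambda x,y,z:[.6085+np.cos(a)*x-np.sin(a)*y,.004+np.sin(a)*x+np.cos(a)*y,z]
for t in(0,.2,.4):
  P=[h(-.052+r*np.cos(t)-.002*np.sin(t),y,.096+.048+r*np.sin(t)+.002*np.cos(t)) for r,y in((0,.022),(0,-.022),(.031,-.022),(.031,.022))]
  print(t,((proj(cam("side"),P)-[320,160])*10).round().tolist())
sd=np.load("sd.npy")[160:210,320:360];cv2.imwrite("pics/b6.png",cv2.resize(sd,None,fx=10,fy=10,interpolation=cv2.INTER_CUBIC))
E
```

```text
0 [[257.0, 248.0], [256.0, 124.0], [128.0, 122.0], [124.0, 247.0]]
0.2 [[259.0, 249.0], [258.0, 124.0], [132.0, 103.0], [129.0, 227.0]]
0.4 [[261.0, 249.0], [260.0, 124.0], [141.0, 85.0], [138.0, 209.0]]
```

View pics/b6.png

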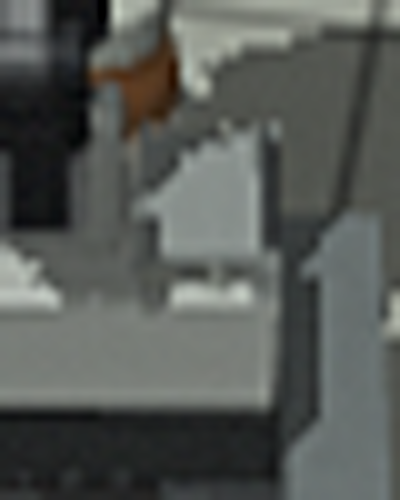

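The flap's near edge runs level at v≈255 from u≈150 to 260, which matches the shut position (0 rad). The block is held still and clear, so I'm handing in.

```bash
python3 -c "
from plant import manip
print(abs(manip.observe()['qvel']).max(),manip.finish_job())"
```

```text
the job is handed in; nothing more can be done
0.003993722816491015 None
```

Job handed in at about 12 s: the flap was swung shut, then the block was rocked free about 8.5° each way, and it is now held upright and still about 2.5 cm above the rim, with the heater still standing where it was.

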